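# Load the valve module into the filter test dock and lock it

### The arm

A 6-joint arm with a two-finger parallel gripper is mounted at the origin on the work surface. World frame = base frame: x ahead of the robot, y to its left, z up, the work surface at z = 0. Lengths are in m, angles in rad, forces in N, time in s.
With the tool pointing down it reaches from about 0.35 to 0.975 m from the base axis. Payload 4.9 kg.
Tool frame: the origin (TCP) lies at the very end of the fingers, on their centre line; the grasp point (between the pads) lies 19 mm behind it; z points along the fingers, y is the line along which they close (so a half turn about z gives the same grasp; the last joint's range is limited). The gripper opens to 85 mm and grips with 20 to 120 N. Pads are 22 mm wide; open, the fingers measure 114 mm over their backs; the gripper's body (76 mm by 85 mm) begins 54 mm behind the grasp point. The pads swing forward as they close: fully open they stand 13 mm farther back than shut.
Start: joints at [-1.418, 0.053, 1.613, -0, 1.476, -0.119], TCP at [0.168, -0.602, 0.231] pointing down, gripper open.
Joint ranges: [-3.01, 3.01], [-1.01, 2.22], [0.06, 2.58], [-1.02, 4.17], [0.09, 2.62], [-3.14, 3.14]. Speed limits (rad/s): [2.57, 2.57, 3.14, 3.14, 3.14, 3.14].

### API

Orientations are given as a rotation vector (axis times angle).
In Python, from station import get_obs, get_image, get_calibration, finish_job gives the robot as it stands.
- The arm moves only by the tool servo_tool, never from a script. Its argument "increments" is a list of rows, each a list of 5 numbers: the opening, from 0 (shut) to 1 (fully open), then the shift along the tool's x, y, z in mm, then the turn about the tool's z in degrees. In form: [[jaw, tx, ty, tz, spin], ...]. A call has 1 to 12 rows; each row shifts and turns the commanded pose from where the row before left it, along the tool's axes as they then stand; what a row does not reach is not made up. A row lasts 1/8 s, in which the tool goes at most 62.5 mm and 10.7 degrees, less where a joint would pass 70% of its speed; a pose out of reach is approached as far as the arm can. A call is refused whole if a number of a shift passes 62.5 or a number of a turn 10.7, either way. A call with a gripper value outside its range is refused whole. The fingers move at their own pace and stop on an object; "force" is the grip in N (left out, the last holds). Time passes only in rows, so rows that do not move let the fingers close. It gives the time, the measured TCP pose, the force, the opening and the grip force at its end, in the units of the state.
- get_obs(): the state, without advancing time (a new reading comes with each control period).
- get_image(name): name is "side" or "top"; returns the picture (400x640x3 uint8, red, green, blue); there is no depth.
- get_calibration(name): a dict with "fx", "fy", "cx", "cy" (pixels), "dist_coeffs" ([k1, k2, p1, p2, k3] as OpenCV has them; the pictures are not rectified), "R" (3x3) and "t" (3): a world point X has camera coordinates R X + t. Camera axes: x right, y down, z forward; pixel columns grow to the right and rows downward; lengths in m; the calibration is good to about 2 mm. A picture is of the moment at which its call begins. get_calibration takes no time and is no camera call.
- finish_job(): hands the job in; it is judged then, once.
The state is a dict: "t": time; "q": joint angles; "dq": joint speeds; "effort": joint torques, N m; "tool_pos": TCP position; "tool_rot": TCP orientation; "contact_force": force on the tool from outside, world axes, zero at the start; "wrist_torque": the same for the moment, N m; "opening": finger opening in m; "grip_force": force on a finger pad.
Only numpy, scipy, OpenCV 4.12 (cv2) and the standard library are available. Lean on these libraries where they do the work, as an engineer would, in place of code of your own. Each camera call takes 0.05 s, during which the arm holds its last target. There are 200 camera calls.

### The job

Take the longer of the two grey valve modules from the bench and push it fully home into the pocket of the sloping filter test dock, base down. Then swing the dock's locking lever down over it until it is fully shut, and leave the short module and the other loose things on the bench where they are.

Things in the scene. Friction and masses are not known exactly. Their poses are not given: they have to be found in the camera images.
- long_module: The long valve module, loose: a plain block 90 long (x) x 44 wide (y) x 60 mm high (z), lower half bare aluminium, upper half grey plastic, about 0.3 kg. Stands upright on the bench. Origin: centre of its underside; z up out of its top. Both ends are alike, so it may go in either way round.
- short_module: The short valve module, the same in make and section but only 60 long (x) x 44 wide x 60 mm high; it does not belong in the dock. Origin: centre of its underside.
- socket: Fixed steel socket, 122 (x) x 66 (y) mm, sloping 25 degrees; pocket 97 x 48 mm with straight walls to z 14 mm, then lips flaring out 6 mm, to z 25 mm. Origin: centre of the pocket floor, 78 mm above the bench. z: out of the pocket, leaning to the robot and its right; x: along the pocket, up the slope to the hinge. A seated module has its origin here, top at z 60 mm.
- lever (a joint): Locking lever's hinge angle: 0 = fully shut, lying along the socket's -x direction just (2 mm) above a seated module's top; grows as it is raised; 1.57 = parallel to the socket's z; 2.0 = stop. Light friction holds it where it is left. It cannot shut while the module stands proud.
- lever_grip (a point): The middle of the lever's black grip: 56 mm long, 22 mm wide (along y), 16 mm thick, at 135 mm from the hinge axis; the lever's end is 160 mm from the axis. Axes of the lever: x points from the grip to the hinge, y along the hinge axis.
- lever_hinge (a point): A point on the lever's hinge axis, at x = +68, y = 0, z = +67 mm of the socket. The axis is the socket's y. Two hinge cheeks there (socket x = +61 to +75 mm, y up to 20 mm either side) reach socket z = +74 mm. The lever is a steel bar 18 mm wide, 9 mm thick.
- capsule: White plastic filter capsule, standing upright, 58 mm across, 120 mm high. Origin: centre of its underside. A bystander.
- clamp_ring: Loose steel clamp ring lying flat, 68 mm across, 16 mm high. Origin: centre of its underside. A bystander.
- beaker: Small steel beaker, 68 mm across, 85 mm high, standing. Origin: centre of its underside. A bystander.
- jar: Glass jar with a white cap, 60 mm across, 80 mm high, standing. Origin: centre of its underside. A bystander.
- screwdriver: Screwdriver with a black handle, 190 mm long along x, lying on the bench. A bystander.
Things that resemble listed ones, but are neither listed nor needed, are in the scene too. Leave any red look-alike of the long_module alone. Leave any blue look-alike of the part that bears socket alone.

How it is judged:
By the outcome, as a careful person would: the job done as asked, in the order asked, and still so for the second after the job is handed in, with the robot touching nothing.
It also fails if it takes over 72 s, if anything falls off the work surface, if the arm or the gripper's body presses on something with over 40 N, if the wrist force passes 120 N, or if a joint passes its speed limit or range.

## Working session

There is one attempt and no reset: what is moved stays moved. The work goes in short steps, Python scripts to look and compute and a tool call to move; the robot and the scene stay as the last step left them, time stands still between calls to the robot, and variables do not carry over. Pictures are saved under pics/ and viewed, at most 10 in all, crops included, and the job is handed in when it is done.

Besides the shell and the picture viewer there is one more tool, called after ">>>" by a JSON object that holds its "fn" and its "kwargs". servo_tool: Moves the arm, as the interface text tells. Its arguments: {"type":"object","properties":{"increments":{"type":"array"},"force":{"type":"number"}},"required":["increments"]}

```bash
mkdir -p pics; ls; python3 - <<'E'
from station import *
import cv2
for n in("top","side"):
    im=get_image(n); cv2.imwrite(f"pics/{n}0.png",im[:,:,::-1]); c=get_calibration(n); print(n,c)
    import numpy as np
    print("campos",-np.array(c["R"]).T@np.array(c["t"]))
print(get_obs())
E
```

```text
pics
top {'fx': 434.44344775452663, 'fy': 434.44344775452663, 'cx': 316.1817863978878, 'cy': 198.43629842622047, 'dist_coeffs': array([0.021718, 0.      , 0.      , 0.      , 0.      ]), 'R': array([[ 0.0648715 , -0.99789144, -0.00209075],
       [-0.97742378, -0.06311846, -0.20164031],
       [ 0.20108317,  0.01512425, -0.97945741]]), 't': array([0.01854636, 0.55358894, 1.02020975])}
campos [0.33474085 0.03801902 1.11091662]
side {'fx': 394.854871804063, 'fy': 394.854871804063, 'cx': 322.03750885816186, 'cy': 202.192849261325, 'dist_coeffs': array([0.00633576, 0.        , 0.        , 0.        , 0.        ]), 'R': array([[ 0.99740185, -0.07052104,  0.01470819],
       [-0.03005323, -0.59288928, -0.804723  ],
       [ 0.06547022,  0.80219018, -0.59346825]]), 't': array([-0.51990101,  0.12361368,  0.9084644 ])}
campos [ 0.46278786 -0.69213595  0.64626635]
{'t': 0.1, 'q': array([-1.41796635e+00,  5.33110286e-02,  1.61415065e+00,  6.10044382e-06,
        1.47600796e+00, -1.19017908e-01]), 'dq': array([-0.00051695, -0.0024566 , -0.00267241,  0.00025687,  0.000637  ,
        0.00117891]), 'effort': array([ 3.36060621e-04, -3.94902205e+01, -3.71362388e+01, -5.44797990e-05,
        3.94264251e-03, -1.49611719e-05]), 'tool_pos': array([ 0.1677249 , -0.60148979,  0.23017705]), 'tool_rot': array([-3.11075696e+00, -4.25448770e-01,  4.02814026e-05]), 'contact_force': array([-0.07974345,  0.28549163, -0.733176  ]), 'wrist_torque': array([ 0.05675293,  0.00418053, -0.0767615 ]), 'grip_force': 0.0, 'opening': 0.08555097728424646}
```

View pics/top0.png

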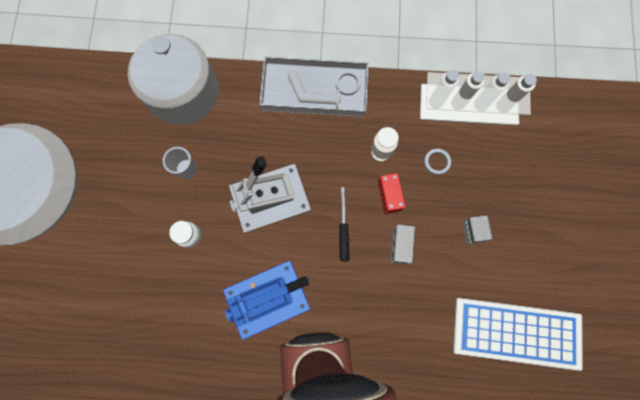

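View pics/side0.png

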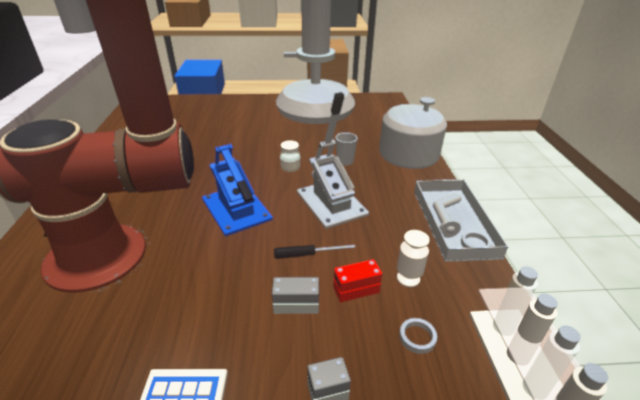

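Candidates in the top view:
- Grey block at (403,244): the longer one, so this is my choice.
- Grey block at (479,229): short, not wanted.
- Red look-alike at (392,193): leave alone.

The grey dock is at (268,195), with its lever raised and the grip at (259,163). The blue dock at (266,300) is a decoy. In the side view, the long block is at (296,293) and the dock at (333,185).

Next I'll take a close crop to check.

```bash
python3 - <<'E'
import cv2,numpy as np
t=cv2.imread("pics/top0.png");s=cv2.imread("pics/side0.png")
def c(im,x,y,w,h,k): return cv2.resize(im[y:y+h,x:x+w],None,fx=k,fy=k,interpolation=cv2.INTER_CUBIC)
# top dock, side dock, modules
a=c(t,220,145,100,75,4); b=c(s,290,85,100,75*2,4)[:600]
d=c(t,370,170,130,97,3.077)[:300,:400]
m=np.zeros((600,800,3),np.uint8); m[:300,:400]=a; m[300:300+d.shape[0],:d.shape[1]]=d; m[:,400:]=b
cv2.imwrite("pics/m1.png",m)
E
```

```text
(no output)
```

View pics/m1.png

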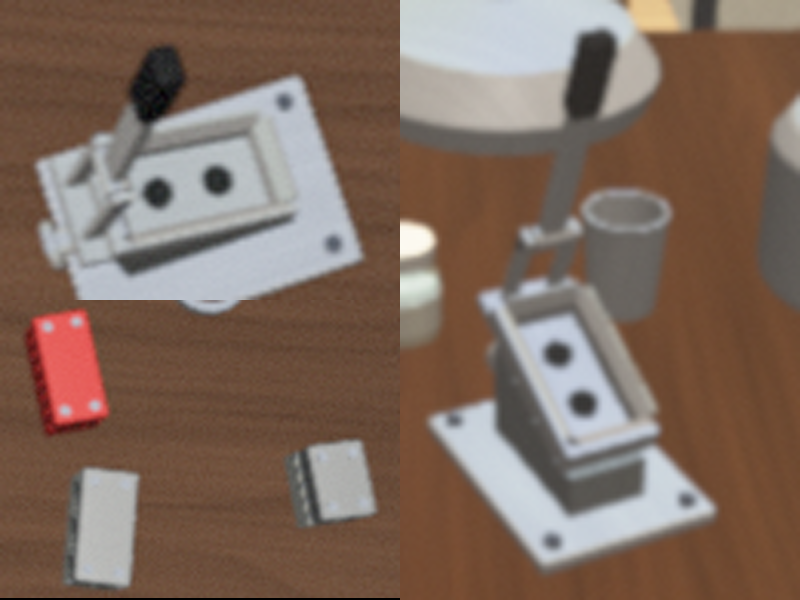

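The crop confirms the long grey block (crop 103,527). Its top-face corners in full-picture pixels are about (397,225), (415,226), (412,263) and (395,261). The dock has an empty pocket, and its lever stands raised. Now triangulating.

```bash
cat > h.py <<'E'
import numpy as np,cv2
from station import *
C={n:get_calibration(n) for n in("top","side")}
def K(c): return np.array([[c["fx"],0,c["cx"]],[0,c["fy"],c["cy"]],[0,0,1.]])
def ray(n,p):
    c=C[n];u=cv2.undistortPoints(np.array([[p]],float),K(c),c["dist_coeffs"])[0,0]
    R=np.array(c["R"]);return -R.T@c["t"],R.T@np.array([*u,1])
def plane(n,p,z):
    o,d=ray(n,p);return o+d*(z-o[2])/d[2]
def tri(pt,ps):
    (a,d),(b,e)=ray("top",pt),ray("side",ps)
    s=np.linalg.lstsq(np.c_[d,-e],b-a,rcond=None)[0]
    P,Q=a+s[0]*d,b+s[1]*e;return (P+Q)/2,np.linalg.norm(P-Q)
def proj(n,X):
    c=C[n];return cv2.projectPoints(np.array([X],float),cv2.Rodrigues(np.array(c["R"]))[0],np.array(c["t"]),K(c),c["dist_coeffs"])[0][0,0]
E
python3 - <<'E'
from h import *
np.set_printoptions(precision=4,suppress=True)
for k,a,b in [("hole up",(259.25,193),(329.5,173)),("hole dn",(274.25,190),(335.75,185.75)),("lipA",(294,198),(332.5,198.75)),("lipB",(286.25,173.25),(353.75,193)),("grip",(259.5,165.75),(337.5,103.25)),("crossbar",(249.25,193),(327.5,143))]:
    print(k,*tri(a,b))
# module top mask
for n,(x0,y0,x1,y1) in {"top":(385,215,425,275),"side":(262,268,330,320)}.items():
    im=cv2.imread(f"pics/{n}0.png"); h=cv2.cvtColor(im,cv2.COLOR_BGR2HSV)
    m=np.zeros(h.shape[:2],np.uint8); m[y0:y1,x0:x1]=((h[...,1]<50)&(h[...,2]>(140 if n=="top" else 115)))[y0:y1,x0:x1]*255
    ct=max(cv2.findContours(m,0,1)[0],key=cv2.contourArea); r=cv2.minAreaRect(ct);print(n,r)
    if n=="top":
        P=np.array([plane(n,p,.06) for p in cv2.boxPoints(r)]);print(P[:,:2],P.mean(0),np.linalg.norm(np.diff(P,axis=0),axis=1))
P=np.array([plane("top",p,.06) for p in [(397,224.6),(414.8,226.2),(412.2,262.6),(394.7,261)]]);print(P[:,:2],P.mean(0),np.linalg.norm(np.diff(P,axis=0),axis=1))
S=np.array([plane("side",p,.06) for p in [(273,290),(275,278),(318,278),(319,290)]]);print("side",S[:,:2],S.mean(0))
R=cv2.Rodrigues(get_obs()["tool_rot"])[0];print(R)
E
```

```text
hole up [0.5514 0.1918 0.0873] 0.003963615276164205
hole dn [0.5654 0.1585 0.0685] 0.004143784295796917
lipA [0.5511 0.109  0.0626] 0.006932226567595443
lipB [0.6105 0.1329 0.062 ] 0.00242468650477605
grip [0.5626 0.1655 0.2918] 0.003282974552682594
crossbar [0.539  0.2019 0.1698] 0.016272070888820937
top ((404.1646728515625, 243.3588104248047), (17.71689224243164, 36.584232330322266), 4.39870548248291)
[[ 0.41   -0.1415]
 [ 0.4986 -0.1458]
 [ 0.498  -0.1887]
 [ 0.4096 -0.1837]] [ 0.4541 -0.1649  0.06  ] [0.0887 0.0429 0.0886]
side ((295.0, 285.5), (17.0, 46.0), 90.0)
[[ 0.4982 -0.1465]
 [ 0.4971 -0.1897]
 [ 0.4089 -0.1851]
 [ 0.41   -0.1433]] [ 0.4536 -0.1662  0.06  ] [0.0433 0.0883 0.0418]
side [[ 0.4135 -0.1778]
 [ 0.4166 -0.1472]
 [ 0.5016 -0.1521]
 [ 0.5016 -0.1829]] [ 0.4583 -0.165   0.06  ]
[[ 0.9633  0.2685 -0.0003]
 [ 0.2685 -0.9633  0.0019]
 [ 0.0002 -0.0019 -1.    ]]
```

```bash
python3 - <<'E'
import cv2,numpy as np
t=cv2.imread("pics/top0.png");s=cv2.imread("pics/side0.png")
def c(im,x,y,w,h,k): return cv2.resize(im[y:y+h,x:x+w],None,fx=k,fy=k,interpolation=cv2.INTER_CUBIC)
m=np.zeros((600,800,3),np.uint8); m[:600,:400]=c(t,240,160,60,60,10)[:600,:400]
a=c(t,245,165,50,50,8); b=c(s,306,150,50,60,8)
m[:]=0; m[:400,:400]=a; m[:480,400:]=b
cv2.imwrite("pics/m2.png",m)
E
```

```text
(no output)
```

View pics/m2.png

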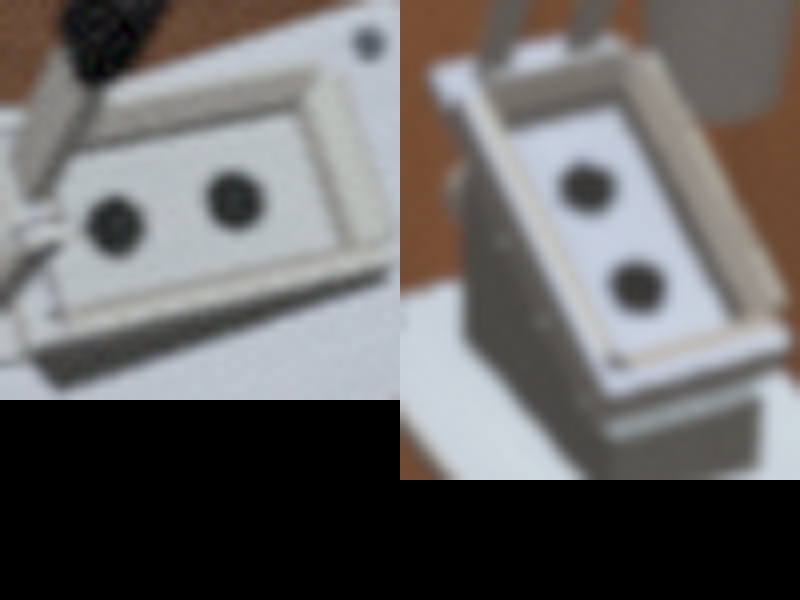

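```bash
python3 - <<'E'
from h import *
np.set_printoptions(precision=4,suppress=True)
T=lambda u,v:((u+.5)/8-.5+245,(v+.5)/8-.5+165)
S=lambda u,v:((u-399.5)/8-.5+306,(v+.5)/8-.5+150)
d={}
for k,a,b in [("hu",(116,225),(588,188)),("hd",(236,200),(638,288)),("lf",(297,112),(728,318)),("ln",(340,250),(612,362)),("un",(55,318),(510,132)),("uf",(75,157),(625,105)),("rimlf",(340,65),(785,305)),("rimln",(390,245),(605,390))]:
    d[k],e=tri(T(*a),S(*b));print(k,d[k],e)
f=lambda a,b:(d[b]-d[a],np.linalg.norm(d[b]-d[a]))
for p in ["hd hu","lf uf","ln un","ln lf","un uf"]: print(p,f(*p.split()))
# predicted with model
o=(d["hu"]+d["hd"])/2
for yaw in(111,113,115):
  y=np.deg2rad(yaw);h=np.array([np.cos(y),np.sin(y),0]);z=np.array([0,0,1.]);c,s=np.cos(np.deg2rad(25)),np.sin(np.deg2rad(25))
  X=h*c+z*s;Z=z*c-h*s;Y=np.cross(Z,X)
  for nm,q in [("lf",(-48.5,-24,0)),("uf",(48.5,-24,0)),("rimlf",(-54.5,-30,25)),("hinge",(68,0,67)),("grip1.57",(68,0,202))]:
    w=o+(X*q[0]+Y*q[1]+Z*q[2])/1000;a=proj("top",w);b=proj("side",w)
    print(yaw,nm,w,(a-[245,165])*8+3.5,(b-[306,150])*8+[403.5,3.5],a,b)
E
```

```text
hu [0.5512 0.1923 0.087 ] 0.0020560278291069036
hd [0.5652 0.1589 0.0691] 0.0020788781256750855
lf [0.5937 0.1426 0.0677] 0.00043128372462391347
ln [0.5534 0.1264 0.0628] 0.0030682779943211275
un [0.5227 0.206  0.1004] 0.008950413404893142
uf [0.5646 0.2023 0.1128] 0.0002249326773535673
rimlf [0.608  0.1294 0.0808] 0.0039698119964925544
rimln [0.5527 0.1109 0.0638] 0.0029461142334448816
hd hu (array([-0.014 ,  0.0334,  0.0179]), np.float64(0.04039329479229487))
lf uf (array([-0.0292,  0.0597,  0.0451]), np.float64(0.08032957359453465))
ln un (array([-0.0307,  0.0796,  0.0375]), np.float64(0.09324771692385221))
ln lf (array([0.0403, 0.0162, 0.0049]), np.float64(0.043707878118074056))
un uf (array([ 0.0419, -0.0037,  0.0124]), np.float64(0.04384255676143733))
111 lf [0.5964 0.1432 0.0576] [298.3344 110.9417] [733.6422 342.5492] [281.8543 178.4302] [347.2678 192.3811]
111 uf [0.5649 0.2253 0.0986] [  5.4698 161.8834] [617.8752 106.6616] [245.2462 184.7979] [332.7969 162.8952]
111 rimlf [0.6077 0.1304 0.0777] [337.5924  61.6703] [777.1859 312.7911] [286.7615 172.2713] [352.7107 188.6614]
[... 659 characters left out ...]
326.6596 143.5919]
113 grip1.57 [0.5675 0.1538 0.2899] [170.4667 -11.4949] [ 671.1813 -346.6473] [265.8708 163.1256] [339.4602 106.2316]
115 lf [0.5986 0.1459 0.0576] [290.1505 103.6709] [739.2249 337.5464] [280.8313 177.5214] [347.9656 191.7558]
115 uf [0.5614 0.2256 0.0986] [  3.1907 173.1083] [607.5338 106.3831] [244.9613 186.201 ] [331.5042 162.8604]
115 rimlf [0.6108 0.134  0.0777] [326.813   51.4209] [785.1253 306.2252] [285.4141 170.9901] [353.7032 187.8406]
115 hinge [0.5442 0.2058 0.1675] [ 27.6279 181.0115] [565.583  -46.9961] [248.016  187.1889] [326.2604 143.688 ]
115 grip1.57 [0.5683 0.1541 0.2899] [169.3681 -14.5474] [ 673.7072 -347.1582] [265.7335 162.7441] [339.7759 106.1677]
```

The dock origin comes out at about (0.558, 0.176, 0.078), matching the stated 78 mm height. Its x axis has a yaw of about 112.7° and rises 25°. The lever grip at (0.563, 0.166, 0.292) is 132 mm from the hinge, so the lever is at about 1.66 rad and leans over the pocket.

The tool can only point straight down, so I'll first push the lever back to its stop.

>>> {"fn": "servo_tool", "kwargs": {"increments": [[0,0,0,-18,-9.71],[0,0,0,-18,-9.71],[0,0,0,-18,-9.71],[0,0,0,-18,-9.71],[0,0,0,-18,-9.71],[0,0,0,-18,-9.71],[0,0,0,-18,-9.71],[0,0,0,-18,-9.71],[0,0,0,-18,-9.71],[0,0,0,-18,-9.71]]}}

```text
t: 1.35
tool_pos: [0.1677, -0.6019, 0.4111]
tool_rot: [-1.734, -2.619, -0.001]
contact_force: [0.6, 0.1, -0.1]
opening: -0.0
grip_force: 0.0
```

>>> {"fn": "servo_tool", "kwargs": {"increments": [[0,36,47,0,0],[0,36,47,0,0],[0,36,47,0,0],[0,36,47,0,0],[0,36,47,0,0],[0,36,47,0,0],[0,36,47,0,0],[0,36,47,0,0],[0,36,47,0,0],[0,36,47,0,0],[0,36,47,0,0],[0,36,47,0,0]]}}

```text
t: 2.85
tool_pos: [0.5222, 0.0159, 0.4109]
tool_rot: [-1.741, -2.615, 0.0]
contact_force: [0.5, -0.6, -0.7]
opening: -0.0003
grip_force: 0.0
```

```bash
cat >> h.py <<'E'
PSI=np.deg2rad(112.7);H=np.array([np.cos(PSI),np.sin(PSI),0]);O=np.array([.5582,.1756,.078])
def go(X,yaw=None):
    "tool-axis mm to reach X (after spin to yaw)"
    o=get_obs();R=cv2.Rodrigues(o["tool_rot"])[0];psi=np.degrees(np.arctan2(R[1,0],R[0,0]))
    sp=0 if yaw is None else psi-yaw
    d=(np.array(X)-o["tool_pos"])*1000
    print("psi %.2f spin %.2f"%(psi,sp),"now-tool",np.round(R.T@d,1), "t",o["t"],"pos",np.round(o["tool_pos"],4),"q",np.round(o["q"],2))
    if yaw is not None:
        a=np.radians(yaw);print("after-spin",np.round([d[0]*np.cos(a)+d[1]*np.sin(a),d[0]*np.sin(a)-d[1]*np.cos(a),-d[2]],1))
E
python3 -c "
from h import *
go([*(O-.06*H)[:2],.265],112.7)"
```

```text
psi 112.69 spin -0.01 now-tool [ 73.5  94.8 145.9] t 2.85 pos [0.5222 0.0159 0.4109] q [-0.11 -0.23  1.59 -0.    1.79 -0.51]
after-spin [ 73.4  94.8 145.9]
```

>>> {"fn": "servo_tool", "kwargs": {"increments": [[0,36.7,47.4,0,0],[0,36.7,47.4,0,0],[0,0,0,48,0],[0,0,0,48,0],[0,0,0,50,0],[0,0,0,0,0],[0,12,0,0,0],[0,10,0,0,0],[0,8,0,0,0],[0,8,0,0,0],[0,8,0,0,0]]}}

```text
t: 4.22
tool_pos: [0.5631, 0.1612, 0.2659]
tool_rot: [1.741, 2.614, 0.001]
contact_force: [0.3, -1.7, 0.9]
opening: 0.0
grip_force: 0.0
```

>>> {"fn": "servo_tool", "kwargs": {"increments": [[0,6,0,0,0],[0,6,0,0,0],[0,4,0,0,0],[0,3,0,0,0]]}}

```text
t: 4.72
tool_pos: [0.556, 0.1785, 0.2657]
tool_rot: [1.741, 2.614, 0.001]
contact_force: [0.9, 0.7, 2.6]
opening: 0.0002
grip_force: 0.0
```

```bash
python3 -c "
from h import *
o=get_obs();print((o['tool_pos']-O)@H,o['contact_force']@H,o['contact_force'])
ims=[get_image(n) for n in('top','side')]
a=cv2.resize(ims[0][130:230,200:340],None,fx=2.85,fy=2.85);b=cv2.resize(ims[1][40:240,270:410],None,fx=2.85,fy=2.85)
m=np.zeros((570,800,3),np.uint8);m[:a.shape[0],:399]=a[:,:399];m[:b.shape[0],400:799]=b[:570,:399];cv2.imwrite('pics/m3.png',m[:,:,::-1])"
```

```text
0.003523906776280075 0.27621183890758416 [0.9259945  0.68675616 2.60254346]
```

View pics/m3.png

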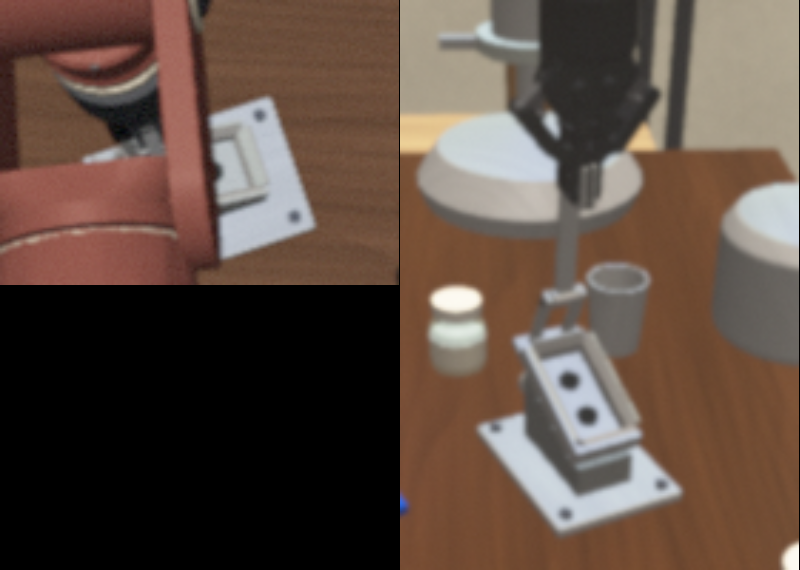

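The fingers are against the grip (crop 580,185) and the lever is swinging back. I'll continue gently to the stop.

>>> {"fn": "servo_tool", "kwargs": {"increments": [[0,3,0,0,0],[0,3,0,0,0],[0,3,0,0,0]]}}

```text
t: 5.2
tool_pos: [0.5525, 0.1861, 0.2653]
tool_rot: [1.741, 2.613, -0.001]
contact_force: [2.9, -7.3, 4.3]
opening: -0.0003
grip_force: 0.0
```

>>> {"fn": "servo_tool", "kwargs": {"increments": [[0,2,0,0,0],[0,2,0,0,0]]}}

```text
t: 5.45
tool_pos: [0.5526, 0.1864, 0.2658]
tool_rot: [1.74, 2.606, -0.008]
contact_force: [7.0, -17.7, 2.9]
opening: -0.0002
grip_force: 0.0
```

The lever is at its stop: 18 N, and the position agrees with the geometry. Now to the module.

>>> {"fn": "servo_tool", "kwargs": {"increments": [[0,-30,0,0,0],[0,-30,0,0,0],[0.5,0,0,-30,10.5],[1,0,0,-30,10.5],[1,0,0,-30,10.5],[1,0,0,-20,10.5],[1,0,0,0,10.5],[1,0,0,0,10.5],[1,0,0,0,10.5],[1,0,0,0,10.5],[1,0,0,0,10.5],[1,0,0,0,10.5]]}}

```text
t: 6.95
tool_pos: [0.5734, 0.1353, 0.3741]
tool_rot: [-3.135, -0.201, 0.004]
contact_force: [-0.1, 0.3, -0.3]
opening: 0.0858
grip_force: 0.0
```

```bash
python3 -c "
from h import *
go([.429,-.164,.15],-2.6)"
```

```text
psi 7.35 spin 9.95 now-tool [-181.   278.5  224.3] t 6.95 pos [0.5734 0.1353 0.3741] q [ 0.11 -0.08  1.51  0.    1.71  1.55]
after-spin [-130.7  305.5  224.1]
```

>>> {"fn": "servo_tool", "kwargs": {"increments": [[1,0,0,0,9.95],[1,-21.8,50.9,0,0],[1,-21.8,50.9,0,0],[1,-21.8,50.9,0,0],[1,-21.8,50.9,0,0],[1,-21.8,50.9,20,0],[1,-21.7,51,50,0],[1,0,0,50,0],[1,0,0,50,0],[1,0,0,54,0],[1,0,0,0,0]]}}

```text
t: 8.32
tool_pos: [0.4314, -0.1548, 0.1538]
tool_rot: [-3.135, 0.062, 0.016]
contact_force: [-0.3, 0.3, -0.5]
opening: 0.0853
grip_force: 0.0
```

```bash
python3 -c "
from h import *
go([.429,-.164,.032],-2.6)
cv2.imwrite('pics/s4.png',get_image('side')[200:400,180:440,::-1].repeat(3,0).repeat(3,1))"
```

```text
psi -2.27 spin 0.33 now-tool [ -0.8  10.  121.7] t 8.325 pos [ 0.4314 -0.1548  0.1538] q [-0.51 -0.29  2.06  0.    1.39  1.1 ]
after-spin [ -2.    9.3 121.8]
```

View pics/s4.png

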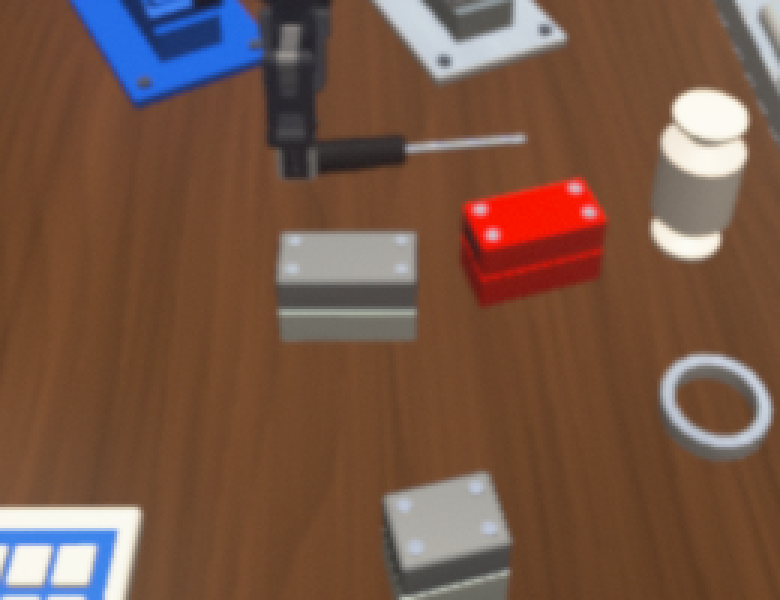

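The gripper hovers over the left third of the long module (crop 345,280), with the red and short modules clear. I'll correct the position and descend partway.

>>> {"fn": "servo_tool", "kwargs": {"increments": [[1,-1,9.3,30,0.3],[1,0,0,30,0],[1,0,0,0,0],[1,0,0,0,0]]}}

```text
t: 8.88
tool_pos: [0.4354, -0.1671, 0.1024]
tool_rot: [3.139, -0.07, 0.006]
contact_force: [0.2, -0.4, 0.0]
opening: 0.0856
grip_force: 0.0
```

```bash
python3 -c "
from h import *
go([.429,-.164,.032],-2.6)"
```

```text
psi -2.56 spin 0.04 now-tool [-6.8 -3.  70.4] t 8.875 pos [ 0.4354 -0.1671  0.1024] q [-0.53 -0.22  2.1   0.    1.27  1.09]
after-spin [-6.6 -2.8 70.4]
```

>>> {"fn": "servo_tool", "kwargs": {"increments": [[1,-6.7,-2.9,15,0],[1,0,0,20,0],[1,0,0,20,0],[1,0,0,15,0],[1,0,0,0,0],[1,0,0,0,0]]}}

```text
t: 9.62
tool_pos: [0.4276, -0.1634, 0.0301]
tool_rot: [3.14, -0.071, 0.002]
contact_force: [0.4, -0.6, 0.8]
opening: 0.0856
grip_force: 0.0
```

>>> {"fn": "servo_tool", "kwargs": {"increments": [[0,0,0,0,0],[0,0,0,0,0],[0,0,0,0,0],[0,0,0,0,0],[0,0,0,0,0]], "force": 50}}

```text
t: 10.25
tool_pos: [0.4277, -0.1636, 0.0303]
tool_rot: [3.14, -0.071, 0.002]
contact_force: [-1.1, -0.6, 5.5]
opening: 0.0434
grip_force: 52.3
```

The module is gripped (43.4 mm, 52 N), with its centre about 26 mm along tool +x. Since the tool can't tilt, I'll tilt the module in the pads by pressing its uphill end on the socket's low rim, then insert it along the socket axis.

>>> {"fn": "servo_tool", "kwargs": {"increments": [[0,0,0,-20,0],[0,0,0,-40,0],[0,0,0,-50,0],[0,0,0,-50,0],[0,0,0,-50,0],[0,0,0,-40,0],[0,0,0,0,0]]}}

```text
t: 11.12
tool_pos: [0.4282, -0.1637, 0.2822]
tool_rot: [3.138, -0.07, 0.008]
contact_force: [-0.0, 0.0, -3.0]
opening: 0.0429
grip_force: 51.9
```

>>> {"fn": "servo_tool", "kwargs": {"increments": [[0,0,0,0,-10.5],[0,0,0,0,-10.5],[0,0,0,0,-10.5],[0,0,0,0,-10.5],[0,0,0,0,-10.5],[0,0,0,0,-10.5],[0,0,0,0,-10.5],[0,0,0,0,-10.5],[0,0,0,0,-10.5],[0,0,0,0,-10.5],[0,0,0,0,-10.5],[0,0,0,0,0]]}}

```text
t: 12.62
tool_pos: [0.4261, -0.1625, 0.276]
tool_rot: [-1.736, -2.612, 0.0]
contact_force: [-0.3, 0.1, -3.5]
opening: 0.0432
grip_force: 51.7
```

```bash
python3 -c "
from h import *
go([*(O-.123*H)[:2],.14],112.7)"
```

```text
psi 112.80 spin 0.10 now-tool [136.9 253.  135.7] t 12.625 pos [ 0.4261 -0.1625  0.276 ] q [-0.53 -0.39  1.93  0.    1.61 -0.93]
after-spin [137.9 252.3 136. ]
```

>>> {"fn": "servo_tool", "kwargs": {"increments": [[0,22.8,42.2,0,0.1],[0,22.8,42.2,0,0],[0,22.8,42.2,0,0],[0,22.8,42.2,0,0],[0,22.8,42.2,0,0],[0,22.8,42.2,0,0],[0,0,0,0,0],[0,0,0,45,0],[0,0,0,45,0],[0,0,0,45,0],[0,0,0,0,0],[0,0,0,0,0]]}}

```text
t: 14.12
tool_pos: [0.6079, 0.0609, 0.1457]
tool_rot: [1.739, 2.615, 0.001]
contact_force: [0.5, 1.1, -2.2]
opening: 0.0432
grip_force: 52.8
```

```bash
python3 -c "
from h import *
go([*(O-.123*H)[:2],.111],112.7)"
```

```text
psi 112.74 spin 0.04 now-tool [ 2.  -1.6 34.7] t 14.125 pos [0.6079 0.0609 0.1457] q [-0.02  0.09  1.73 -0.    1.33 -0.42]
after-spin [ 2.  -1.6 34.7]
```

Lower to contact with a reduced grip, then press in steps.

>>> {"fn": "servo_tool", "kwargs": {"increments": [[0,2,-1.6,20,0],[0,0,0,14,0],[0,0,0,4,0],[0,0,0,4,0],[0,0,0,0,0]], "force": 30}}

```text
t: 14.75
tool_pos: [0.6063, 0.0615, 0.1051]
tool_rot: [1.736, 2.615, -0.001]
contact_force: [-2.8, -3.6, 6.7]
opening: 0.0431
grip_force: 53.7
```

>>> {"fn": "servo_tool", "kwargs": {"increments": [[0,0,0,4,0],[0,0,0,4,0],[0,0,0,0,0]]}}

```text
t: 15.12
tool_pos: [0.6084, 0.0592, 0.0995]
tool_rot: [1.732, 2.61, -0.002]
contact_force: [-1.2, -11.6, 11.0]
opening: 0.0432
grip_force: 55.5
```

```bash
python3 -c "
from h import *
go([*(O-.123*H)[:2],.0837],112.7)
o=get_obs();print(o['contact_force'],o['wrist_torque'],o['grip_force'])
cv2.imwrite('pics/s5.png',cv2.resize(get_image('side')[100:250,280:430,::-1],None,fx=4,fy=4))"
```

```text
psi 112.85 spin 0.15 now-tool [ 3.9 -1.5 15.7] t 15.125 pos [0.6084 0.0592 0.0995] q [-0.02  0.13  1.76 -0.01  1.25 -0.42]
after-spin [ 3.8 -1.4 15.8]
[ -1.17797002 -11.55710628  11.03377386] [-1.33523194  0.54975074  0.37065804] 55.45655608177185
```

View pics/s5.png

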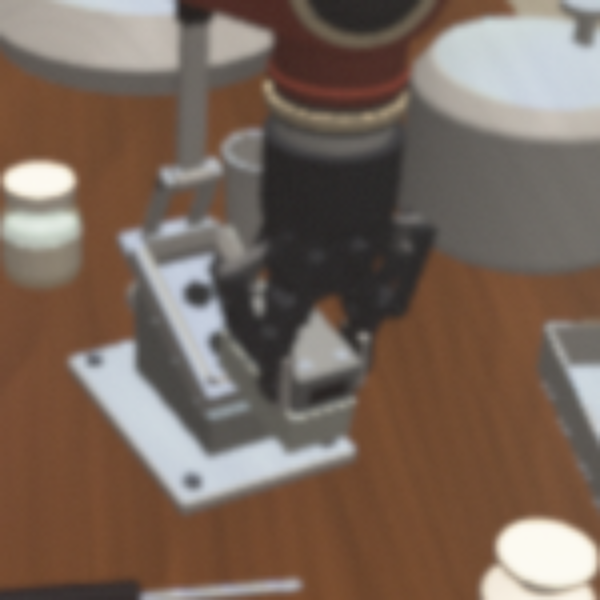

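```bash
python3 -c "
from h import *
o=get_obs();G=o['tool_pos'];Y=np.array([H[1],-H[0],0])
for nm,s,y,z in [('end top near',-19,-22,30),('end top far',-19,22,30),('upend top near',71,-22,30),('end bot near',-19,-22,-30)]:
    w=G+H*s/1e3+Y*y/1e3+np.array([0,0,z/1e3]);print(nm,(proj('side',w)-[280,100])*4)
c,s=np.cos(np.radians(25)),np.sin(np.radians(25))
for nm,q in [('low rim near',(-61,-33,25)),('low rim far',(-61,33,25)),('hinge',(68,0,67)),('up rim near',(61,-33,25))]:
    w=O+(H*(q[0]*c-q[2]*s)+Y*q[1]+np.array([0,0,1])*(q[0]*s+q[2]*c))/1e3;print(nm,(proj('side',w)-[280,100])*4)
"
```

```text
end top near [297.6663836  376.86030572]
end top far [363.30232809 357.90996485]
upend top near [222.47918514 299.84841412]
end bot near [291.22818172 459.83330461]
low rim near [209.52697916 386.56298092]
low rim far [301.00175691 360.5335392 ]
hinge [186.81616095 174.44860828]
up rim near [132.49473969 233.28762001]
```

The picture agrees with the projected positions, and the module is starting to tilt on the low rim. Pressing on.

>>> {"fn": "servo_tool", "kwargs": {"increments": [[0,1,-1,4,0],[0,1,0,4,0],[0,0,0,4,0],[0,0,0,4,0],[0,0,0,0,0]], "force": 30}}

```text
t: 15.8
tool_pos: [0.6107, 0.0582, 0.0862]
tool_rot: [1.727, 2.601, 0.0]
contact_force: [4.6, -18.3, 13.6]
opening: 0.0434
grip_force: 59.8
```

```bash
python3 -c "
from h import *
go([*(O-.123*H)[:2],.0837],112.7)
o=get_obs();print(o['contact_force'],o['wrist_torque'],o['grip_force'])
cv2.imwrite('pics/s6.png',cv2.resize(get_image('side')[150:230,310:410,::-1],None,fx=7,fy=7,interpolation=2))"
```

```text
psi 112.80 spin 0.10 now-tool [ 5.7 -3.2  2.4] t 15.8 pos [0.6107 0.0582 0.0862] q [-0.02  0.15  1.77 -0.01  1.21 -0.42]
after-spin [ 5.6 -3.1  2.5]
[  4.57576759 -18.27980076  13.55143914] [-2.42480171 -0.51406067  0.21948227] 59.76506480947137
```

View pics/s6.png

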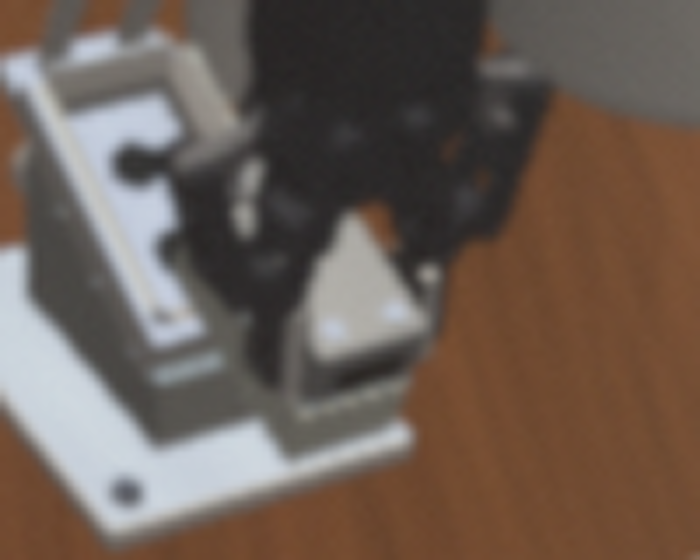

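The top face is clearly tilted, about 20° by geometry. A few more mm, then lift off.

>>> {"fn": "servo_tool", "kwargs": {"increments": [[0,0,0,3,0],[0,0,0,3,0],[0,0,0,0,0]]}}

```text
t: 16.23
tool_pos: [0.6113, 0.0572, 0.0808]
tool_rot: [1.726, 2.599, -0.001]
contact_force: [5.4, -22.0, 16.0]
opening: 0.0434
grip_force: 62.5
```

>>> {"fn": "servo_tool", "kwargs": {"increments": [[0,-5,0,-12,0],[0,0,0,-30,0],[0,0,0,-40,0],[0,0,0,-10,0],[0,0,0,0,0],[0,0,0,0,0]], "force": 55}}

```text
t: 16.98
tool_pos: [0.604, 0.0595, 0.1618]
tool_rot: [-1.736, -2.614, 0.003]
contact_force: [-0.2, -0.2, -4.2]
opening: 0.0433
grip_force: 60.0
```

```bash
python3 -c "
from h import *
go([*(O-.123*H)[:2],.18],112.7)
o=get_obs();print(o['contact_force'],o['wrist_torque'],o['grip_force'])
cv2.imwrite('pics/s7.png',cv2.resize(get_image('side')[120:220,310:410,::-1],None,fx=6,fy=6,interpolation=2))"
```

```text
psi 112.83 spin 0.13 now-tool [  1.8   2.5 -18.2] t 16.975 pos [0.604  0.0595 0.1618] q [-0.02  0.06  1.72  0.    1.36 -0.42]
after-spin [  1.8   2.6 -18.2]
[-0.1918108  -0.22748369 -4.1583345 ] [-0.11290196 -0.01334014 -0.01882911] 60.04930776078254
```

View pics/s7.png

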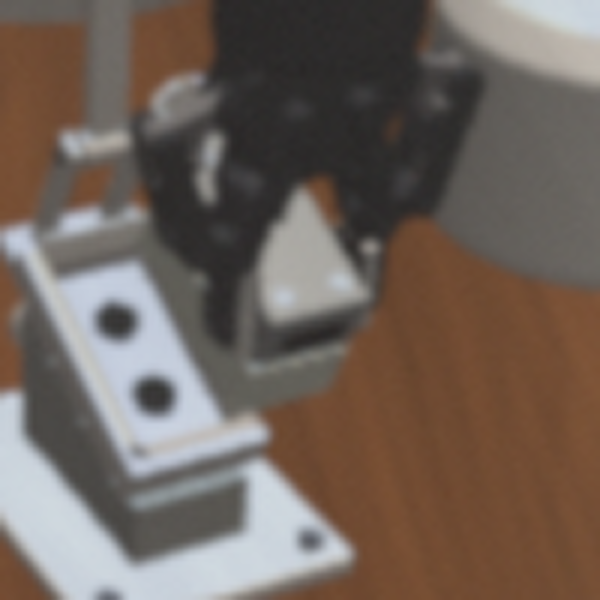

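The module holds its tilt in the pads (end-face corners near (262,322), (365,297) and (330,385) in the crop). Checking the angle by casting rays onto its side planes.

```bash
python3 -c "
from h import *
G=get_obs()['tool_pos']+[0,0,.019];Y=np.array([H[1],-H[0],0])
def pl(u,v,y):
    o,d=ray('side',((u+.5)/6-.5+310,(v+.5)/6-.5+120));t=((G+Y*y)-o)@Y/(d@Y);w=o+t*d-G;return np.round([w@H*1e3,w[2]*1e3],1)
for k,a in dict(topfar=(367,297,.022),seamfar=(343,347,.022),botfar=(330,385,.022),topnear=(262,324,-.022),seamnear=(250,370,-.022)).items(): print(k,pl(*a))
a=np.radians(25)
for s,n in [(-19,11),(-19,-19),(-19,-49)]: print('expect',s*np.cos(a)-n*np.sin(a),s*np.sin(a)+n*np.cos(a))
"
```

```text
topfar [-18.    3.2]
seamfar [ -5.7 -26. ]
botfar [  0.6 -47.3]
topnear [-16.    2.2]
seamnear [-10.  -21.5]
expect -21.86864883284404 1.9396386843298608
expect -9.19010098062306 -25.24959492676964
expect 3.488446871597926 -52.438828537869135
```

```bash
python3 -c "
from h import *
go([*(O-.0651*H)[:2],.1324],112.7)"
```

```text
psi 112.83 spin 0.13 now-tool [59.7  2.8 29.5] t 17.025 pos [0.604  0.0594 0.1618] q [-0.02  0.06  1.72  0.    1.36 -0.42]
after-spin [59.7  2.6 29.4]
```

>>> {"fn": "servo_tool", "kwargs": {"increments": [[0,20,2.7,0,0.1],[0,20,0,0,0],[0,20,0,0,0],[0,0,0,15,0],[0,0,0,14,0],[0,0,0,0,0],[0,0,0,0,0]]}}

```text
t: 17.9
tool_pos: [0.5848, 0.1153, 0.1352]
tool_rot: [-1.741, -2.615, 0.0]
contact_force: [0.4, -1.0, -2.6]
opening: 0.0434
grip_force: 59.9
```

```bash
python3 -c "
from h import *
go([*(O-.0535*H)[:2],.1075],112.7)"
```

```text
psi 112.69 spin -0.01 now-tool [12.4 -1.2 27.7] t 17.9 pos [0.5848 0.1153 0.1352] q [ 0.07  0.06  1.77 -0.    1.31 -0.33]
after-spin [12.4 -1.2 27.7]
```

>>> {"fn": "servo_tool", "kwargs": {"increments": [[0,3.1,-1.2,7,0],[0,3.1,0,7,0],[0,3.1,0,7,0],[0,3.1,0,6.5,0],[0,0,0,0,0]]}}

```text
t: 18.52
tool_pos: [0.578, 0.1269, 0.1069]
tool_rot: [-1.739, -2.615, 0.002]
contact_force: [0.9, -0.9, -3.9]
opening: 0.0434
grip_force: 59.9
```

>>> {"fn": "servo_tool", "kwargs": {"increments": [[0,1.9,0,4,0],[0,1.9,0,4,0],[0,0,0,0,0]]}}

```text
t: 18.9
tool_pos: [0.5769, 0.1303, 0.0994]
tool_rot: [-1.74, -2.615, 0.001]
contact_force: [0.9, -0.5, -3.9]
opening: 0.0434
grip_force: 59.9
```

```bash
python3 -c "
from h import *
go([*(O-.0461*H)[:2],.0916],112.7)
o=get_obs();print(o['contact_force'],o['wrist_torque'])"
```

```text
psi 112.73 spin 0.03 now-tool [2.9 0.3 7.8] t 18.9 pos [0.5769 0.1303 0.0994] q [ 0.1   0.09  1.8  -0.    1.25 -0.3 ]
after-spin [2.9 0.2 7.8]
[ 0.86302478 -0.524616   -3.88943701] [-0.03143244 -0.04703381 -0.04214607]
```

No contact so far, and the module is already past the lips. Continuing.

>>> {"fn": "servo_tool", "kwargs": {"increments": [[0,1.4,0,3,0],[0,1.4,0,3,0],[0,0,0,0,0]]}}

```text
t: 19.27
tool_pos: [0.5758, 0.1328, 0.0935]
tool_rot: [-1.74, -2.615, 0.001]
contact_force: [-0.1, -0.1, -4.3]
opening: 0.0431
grip_force: 59.9
```

>>> {"fn": "servo_tool", "kwargs": {"increments": [[0,0.7,0,1.5,0],[0,0.7,0,1.5,0],[0,0,0,0,0]]}}

```text
t: 19.65
tool_pos: [0.5763, 0.1333, 0.0924]
tool_rot: [1.739, 2.615, -0.001]
contact_force: [-1.6, -5.1, 3.2]
opening: 0.0431
grip_force: 60.9
```

>>> {"fn": "servo_tool", "kwargs": {"increments": [[0,0.5,0,2,0],[0,0.5,0,2,0],[0,0.5,0,2,0],[0,0,0,0,0]]}}

```text
t: 20.15
tool_pos: [0.577, 0.1329, 0.0887]
tool_rot: [1.737, 2.612, -0.004]
contact_force: [-5.0, -12.4, 11.9]
opening: 0.0433
grip_force: 62.9
```

```bash
python3 -c "
from h import *
go([*(O-.0461*H)[:2],.0916],112.7)
o=get_obs();print(o['contact_force'],o['wrist_torque'])"
```

```text
psi 112.76 spin 0.06 now-tool [ 0.6 -0.8 -2.9] t 20.15 pos [0.577  0.1329 0.0887] q [ 0.1   0.1   1.81 -0.01  1.23 -0.29]
after-spin [ 0.6 -0.8 -2.9]
[ -5.02336924 -12.38601785  11.90979153] [-1.21082193  0.8252671   0.35275449]
```

Contact is with the floor at about the predicted depth (12 N). Release, rise, then press on the top with shut fingers.

>>> {"fn": "servo_tool", "kwargs": {"increments": [[0.85,0,0,0,0],[0.85,0,0,0,0],[0.85,0,0,0,0],[0.85,0,0,0,0]]}}

```text
t: 20.65
tool_pos: [0.5749, 0.1357, 0.0846]
tool_rot: [-1.74, -2.615, 0.0]
contact_force: [-0.4, -0.2, -0.1]
opening: 0.0726
grip_force: 0.0
```

>>> {"fn": "servo_tool", "kwargs": {"increments": [[0.85,0,0,-25,0],[0.85,0,0,-30,0],[0.3,0,0,-15,0],[0,0,0,0,0],[0,0,0,0,0],[0,0,0,0,0]]}}

```text
t: 21.4
tool_pos: [0.5742, 0.1353, 0.1533]
tool_rot: [-1.739, -2.614, 0.003]
contact_force: [-0.5, -0.8, -0.3]
opening: 0.0007
grip_force: 0.0
```

```bash
python3 -c "
from h import *
go([*(O-.0345*H)[:2],.1282],112.7)
get_image('side')
im=get_image('side');cv2.imwrite('pics/raw8.png',im[:,:,::-1])
cv2.imwrite('pics/s8.png',cv2.resize(im[110:220,290:400,::-1],None,fx=5.4,fy=5.4,interpolation=2))"
```

```text
psi 112.72 spin 0.02 now-tool [ 8.8  0.9 25.1] t 21.4 pos [0.5742 0.1353 0.1533] q [ 0.11  0.03  1.77  0.    1.34 -0.29]
after-spin [ 8.8  0.8 25.1]
```

View pics/s8.png

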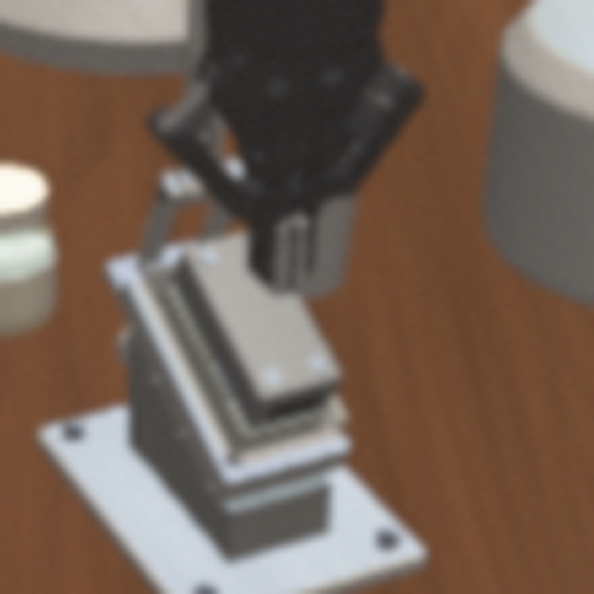

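The module sits in the pocket with an even strip of aluminium above the lip (crop 250,425). Pressing the top home.

>>> {"fn": "servo_tool", "kwargs": {"increments": [[0,8.8,0.8,0,0],[0,0,0,10,0],[0,0,0,9,0],[0,0,0,4,0],[0,0,0,3,0],[0,0,0,0,0]]}}

```text
t: 22.25
tool_pos: [0.5732, 0.1437, 0.1314]
tool_rot: [1.74, 2.614, 0.001]
contact_force: [-3.3, -1.0, 10.8]
opening: 0.0004
grip_force: 4.5
```

>>> {"fn": "servo_tool", "kwargs": {"increments": [[0,0,0,4,0],[0,0,0,4,0],[0,0,0,0,0]]}}

```text
t: 22.62
tool_pos: [0.5767, 0.1434, 0.1306]
tool_rot: [1.735, 2.609, 0.007]
contact_force: [-9.8, -4.3, 32.3]
opening: -0.0002
grip_force: 14.6
```

>>> {"fn": "servo_tool", "kwargs": {"increments": [[0,0,0,-12,0],[0,-25,0,0,0],[0,0,0,10,0],[0,0,0,6,0],[0,0,0,4,0],[0,0,0,4,0],[0,0,0,0,0]]}}

```text
t: 23.5
tool_pos: [0.585, 0.1196, 0.1188]
tool_rot: [1.735, 2.611, -0.001]
contact_force: [-16.5, -9.5, 41.8]
opening: 0.0
grip_force: 18.6
```

```bash
python3 -c "
from h import *
o=get_obs();w=(o['tool_pos']-O)*1e3;print(w@H,w[2]+78,o['contact_force'],132.4+(w@H+11+25.4)*.466)"
```

```text
-62.01542371473602 118.77738042943228 [-16.51429851  -9.46613784  41.82351525] 120.46321254893302
```

The offset from the fully seated plane is the same at both press points (−1.7 mm), so the module sits parallel and home. Next is the lever: go over it, descend behind the grip, and sweep it along its arc.

>>> {"fn": "servo_tool", "kwargs": {"increments": [[0,0,0,-50,0],[0,0,0,-60,0],[0,0,0,-60,0],[0,0,0,-60,0],[0,0,0,-30,0],[0,43,0,0,0],[0,45,0,0,0],[0,45,0,0,0],[0,0,0,0,0],[0,0,0,0,0]]}}

```text
t: 24.75
tool_pos: [0.5304, 0.2436, 0.3677]
tool_rot: [-1.739, -2.615, 0.002]
contact_force: [0.2, -0.5, 0.1]
opening: 0.0001
grip_force: 0.0
```

```bash
python3 -c "
from h import *
go([*(O+.068*H)[:2],.300],112.7)
print((get_obs()['tool_pos']-O)@H)
prev=None
for p in list(range(0,120,10))+[115]:
    f=np.radians(p);gc=np.array([33.3-135*np.sin(f),167.5+135*np.cos(f)]);n=np.array([np.cos(f),np.sin(f)])
    sh=np.interp(p,[60,110],[11,-11]);T=gc+8*n+[sh,0]
    print(p,np.round(T,1),None if prev is None else np.round(T-prev,1));prev=T
"
```

```text
psi 112.77 spin 0.07 now-tool [-5.5 -0.5 67.7] t 24.75 pos [0.5304 0.2436 0.3677] q [ 0.3  -0.09  1.53 -0.    1.7  -0.09]
after-spin [-5.5 -0.6 67.7]
0.07351102640469978
0 [ 52.3 302.5] None
10 [ 28.7 301.8] [-23.6  -0.7]
20 [  5.6 297.1] [-23.1  -4.7]
30 [-16.3 288.4] [-21.9  -8.7]
40 [-36.3 276.1] [-20.1 -12.4]
50 [-54.  260.4] [-17.6 -15.7]
60 [-68.6 241.9] [-14.6 -18.5]
70 [-84.2 221.2] [-15.6 -20.7]
80 [-96.1 198.8] [-11.8 -22.4]
90 [-103.9  175.5] [ -7.8 -23.3]
100 [-107.6  151.9] [ -3.7 -23.6]
110 [-107.3  128.8] [  0.3 -23.1]
115 [-103.4  117.7] [  3.9 -11.1]
```

>>> {"fn": "servo_tool", "kwargs": {"increments": [[0,-3,-0.5,25,0],[0,0,0,25,0],[0,0,0,17,0],[0,0,0,0,0],[0,-9,0,0,0],[0,-9,0,0,0],[0,-12,0,0.5,0],[0,-12,0,0.5,0],[0,-11.5,0,2.3,0],[0,-11.5,0,2.3,0],[0,-11,0,4.3,0],[0,-11,0,4.3,0]]}}

```text
t: 26.25
tool_pos: [0.5651, 0.1596, 0.2872]
tool_rot: [-1.74, -2.615, 0.0]
contact_force: [0.5, 0.8, 0.4]
opening: 0.0005
grip_force: 0.4
```

```bash
python3 -c "
from h import *
o=get_obs();w=(o['tool_pos']-O)*1e3;print(w@H,w[2]+78,w@[H[1],-H[0],0],o['contact_force'])"
```

```text
-17.463975193099753 287.17594994889464 0.22591313557606085 [0.47036213 0.82374554 0.36639475]
```

>>> {"fn": "servo_tool", "kwargs": {"increments": [[0,-10,0,6.2,0],[0,-10,0,6.2,0],[0,-8.8,0,7.8,0],[0,-8.8,0,7.8,0],[0,-7.3,0,9.2,0],[0,-7.3,0,9.2,0],[0,-7.8,0,10.3,0],[0,-7.8,0,10.3,0],[0,-5.9,0,11.2,0],[0,-5.9,0,11.2,0],[0,-3.9,0,11.6,0],[0,-3.9,0,11.6,0]]}}

```text
t: 27.75
tool_pos: [0.5988, 0.0794, 0.1744]
tool_rot: [-1.74, -2.616, 0.0]
contact_force: [-0.2, 0.5, 0.2]
opening: 0.0001
grip_force: 0.3
```

```bash
python3 -c "
from h import *
o=get_obs();w=(o['tool_pos']-O)*1e3;print(w@H,w[2]+78,w@[H[1],-H[0],0],o['contact_force'])"
```

```text
-104.3932132251508 174.3712540239728 0.36282234118354495 [-0.23650354  0.48196861  0.18238507]
```

>>> {"fn": "servo_tool", "kwargs": {"increments": [[0,-1.5,0,12,0],[0,-1.5,0,12,0],[0,0,0,12,0],[0,2,0,10,0],[0,2,0,5,0],[0,2,0,4,0],[0,0,0,0,0]]}}

```text
t: 28.62
tool_pos: [0.5974, 0.0827, 0.12]
tool_rot: [-1.74, -2.616, 0.0]
contact_force: [-0.2, -0.1, 0.3]
opening: 0.0002
grip_force: 0.0
```

```bash
python3 -c "
from h import *
o=get_obs();w=(o['tool_pos']-O)*1e3;print(w@H,w[2]+78,w@[H[1],-H[0],0],o['contact_force'])
im=get_image('side');h=cv2.cvtColor(im,cv2.COLOR_RGB2HSV)"
```

```text
-100.8790417593478 119.97754164494296 0.33833776271347915 [-0.24952493 -0.08981349  0.32625924]
```

>>> {"fn": "servo_tool", "kwargs": {"increments": [[0,0,0,3,0],[0,0,0,3,0],[0,0,0,3,0],[0,0,0,0,0]]}}

```text
t: 29.18
tool_pos: [0.6, 0.0819, 0.1171]
tool_rot: [1.737, 2.612, 0.003]
contact_force: [-7.7, -2.3, 19.4]
opening: -0.0001
grip_force: 8.8
```

```bash
python3 -c "
from h import *
o=get_obs();w=(o['tool_pos']-O)*1e3;print(w@H,w[2]+78,w@[H[1],-H[0],0],o['contact_force'])"
```

```text
-102.55923988578319 117.06490655362008 2.3756891392939323 [-7.73380027 -2.33740448 19.37567578]
```

>>> {"fn": "servo_tool", "kwargs": {"increments": [[0,0,0,4,0],[0,0,0,2,0],[0,0,0,0,0]]}}

```text
t: 29.55
tool_pos: [0.6022, 0.0811, 0.1159]
tool_rot: [1.734, 2.607, 0.005]
contact_force: [-12.1, -5.4, 34.5]
opening: -0.0
grip_force: 16.1
```

>>> {"fn": "servo_tool", "kwargs": {"increments": [[0,0,0,-15,0],[0,0,0,-40,0],[0,0,0,-60,0],[0,0,0,-60,0],[0,0,0,-60,0],[0,-30,-50,0,0],[0,-30,-50,0,0],[0,-30,-50,0,0],[0,-30,-50,0,0],[0,-30,-50,0,0],[0,-30,-50,0,0],[0,0,0,0,0]]}}

```text
t: 31.05
tool_pos: [0.3884, -0.202, 0.3399]
tool_rot: [1.749, 2.61, -0.001]
contact_force: [0.3, 1.2, 0.3]
opening: -0.0001
grip_force: 0.0
```

```bash
python3 -c "
from h import *
c,s=np.cos(np.radians(25)),np.sin(np.radians(25));Y=np.array([H[1],-H[0],0])
W=lambda x,y,z:O+(H*(x*c-z*s)+Y*y+np.array([0,0,1])*(x*s+z*c))/1e3
g=W(-67,0,67);ps=[]
for n in('top','side'):
    im=get_image(n);p=proj(n,g);x,y=map(int,p);m=np.zeros(im.shape[:2],np.uint8)
    m[y-28:y+28,x-28:x+28]=(im.max(2)<60)[y-28:y+28,x-28:x+28]
    k,l,st,ce=cv2.connectedComponentsWithStats(m);i=[j for j in range(1,k) if st[j,4]>15];print(n,'pred',p,[(st[j].tolist(),ce[j].round(1).tolist()) for j in i])
    if i: ps.append(ce[max(i,key=lambda j:st[j,4])])
P,e=tri(*ps);w=(P-O)*1e3;print('grip',w@H,w[2]+78,w@Y,e*1e3,'expect -89 110.4 (top surf ~ -92 118)')
print(get_obs()['tool_pos'],get_obs()['t'])
"
```

```text
top pred [300.82188488 175.81890954] [([290, 171, 21, 12, 159], [300.6, 176.3])]
side pred [349.34136    186.32190333] [([341, 177, 16, 19, 140], [349.0, 186.0])]
grip -88.3715331896618 110.994353375721 -0.7928560545393424 0.5080305631200909 expect -89 110.4 (top surf ~ -92 118)
[ 0.39012814 -0.19975887  0.33991962] 31.15
```

The triangulated lever grip is within 1 mm of its fully shut position, and the arm is clear. Handing in.

```bash
python3 -c "
from station import *
print(finish_job())"
```

```text
the job is handed in; nothing more can be done
None
```

The job is handed in at about 31 s: the long module is pushed home in the grey dock's pocket, the lever is shut over it (grip measured within 1 mm of its shut position), and no other loose thing was handled.

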